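# Load the jar tray into the imaging module

### The arm

A 6-joint arm with a two-finger parallel gripper is mounted at the origin on the work surface. World frame = base frame: x ahead of the robot, y to its left, z up, the work surface at z = 0. Lengths are in mm, angles in rad, forces in N, time in s.
With the tool pointing down it reaches from about 350 to 775 mm from the base axis. Payload 7.3 kg.
Tool frame: the origin (TCP) lies midway between the tips of the shut fingers; the grasp point (between the pads) lies 19 mm behind it (bot.tcp_to_grasp is the distance from the TCP to the grasp point, in mm); z points along the fingers, y is the line along which they close (so a half turn about z gives the same grasp; the last joint's range is limited). The gripper opens to 92 mm and grips with 3 to 60 N. Pads are 19 mm wide; open, the fingers measure 130 mm over their backs; the gripper's body (75 mm by 190 mm) begins 47 mm behind the grasp point.
Start: joints at [1.135, 0.342, 1.524, -0, 1.275, -0.146], TCP at [150.009, 503.132, 226.741] pointing down, gripper open.
Joint ranges: [-2.53, 2.53], [-0.77, 2.02], [0.04, 2.7], [-1, 4.14], [0.28, 2.66], [-3.11, 3.11]. Speed limits (rad/s): [2.57, 2.57, 3.14, 3.14, 3.14, 3.14].

### API

Orientations are given as [roll, pitch, yaw] about the fixed x, y, z axes, in that order (R = Rz(yaw) Ry(pitch) Rx(roll)).
In Python, from plant import bot, viewer gives the robot as it stands. The module is installed in compiled form; this text tells all that it offers.
- The arm moves only by the shell command python3 -m handwheel 'ROWS'. ROWS is text: rows parted by semicolons, each of 7 numbers parted by spaces: the shift along the tool's x, y, z scaled (see below), then the turn, a rotation vector about the tool's x, y, z scaled (see below), then the opening, from -1 (shut) to 1 (fully open), so that 0 is half open. In form: tx ty tz rx ry rz gripper; .... A call has 1 to 8 rows; each row is the pose to reach, as a shift and turn from the pose commanded when the call began, along the tool's axes at that moment, turning the shorter way round; what a row does not reach only later rows make up. The controller multiplies each number of a shift by 10 cm and each number of a turn by pi rad. A row lasts 1/12 s, in which the tool goes at most 41.7 mm and 7.16 degrees, less where a joint would pass 70% of its speed; a pose out of reach is approached as far as the arm can. A call with a number of a shift or a turn outside -1 to 1 is refused whole. A call with a gripper value outside its range is refused whole. The fingers move at their own pace and stop on an object; the grip force is fixed at half the most. Time passes only in rows, so rows that repeat a pose let the fingers close. It gives the time, the measured TCP pose, the force, the opening and the grip force at its end, in the units of the state.
- bot.get_obs(): the state, without advancing time (a new reading comes with each control period).
- viewer.capture(name): name is "side" or "top" or "wrist"; returns a dict with "frame" (400x640x3 uint8, red, green, blue), "fov_y" (degrees; the focal length in pixels is half the picture's height over the tangent of half this angle, whatever the lens; pixels are square), "cx", "cy" (the principal point, pixels), "dist_coeffs" ([k1, k2, p1, p2, k3] as OpenCV has them; the pictures are not rectified), "T" (4x4, takes a point from camera to world coordinates). Camera axes: x right, y down, z forward; pixel columns grow to the right and rows downward; lengths in mm; the calibration is good to about 2 mm. A picture is of the moment at which its call begins. There is no depth.
- bot.close_job(): hands the job in; it is judged then, once.
Trained networks look in a picture, given as the dict that the camera call returned (one of the last four; its "shot" number tells which), for a name from the list of things; names that differ only in an ending like _2 or _b are one class to them, and where a whole thing is asked for, a point or a joint stands for the part that bears it (a point fixed in the world has none). Each returns a list of dicts, best first, with "score" (0 to 1); they miss things now and then, are a little off and sometimes report something else, mostly with a low value. They report only what shows in the picture. A call takes as long as a camera call. They do not tell look-alikes from the thing itself.
- viewer.recognise(target, picture): "centre" ([column, row] in pixels, amid what is visible of it).
- viewer.cut_out(target, picture): "pixels" (400x640 bool, what is visible of it) and "centre" ([column, row] in pixels, amid what is visible of it).
The state is a dict: "time": time; "joint_positions": joint angles; "dq": joint speeds; "tau": joint torques, N m; "tool_pos": TCP position; "tcp_rot": TCP orientation; "contact_force": force on the tool from outside, world axes, zero at the start; "moment": the same for the moment, N m; "grip_width": finger opening in mm; "finger_force": force on a finger pad.
Only numpy, scipy, OpenCV 4.12 (cv2) and the standard library are available. Lean on these libraries where they do the work, as an engineer would, in place of code of your own. Each camera call takes 0.05 s, during which the arm holds its last target. There are 200 camera calls.

### The job

Flip the red-handled toggle clamp all the way over so that its arm stands up past upright and frees the blue tray of specimen jars, then lift the tray by its black fin and slide it, nose first, fully home against the back stop of the empty green bay of the imaging module. Keep the tray level enough that the three jars stay in their pockets, let go of it, and leave the clamp open and the brown bottle, yellow slide box and dish stack where they are.

Things in the scene. Friction and masses are not known exactly. Their poses are not given: they have to be found in the camera images.
- dock: aluminium filling fixture fixed to the bench: plate 150 x 155 x 12 mm, origin on the bench under the middle of the tray's place. x: the way the tray's nose points; y: towards the clamp; z up. The tray lies on the plate between 8 mm high stops (nose and both sides, 2 to 3 mm play); lift it straight up. The fin end is open.
- clamp (a joint): toggle clamp: 0 = closed (arm level, pointing to dock -y over the tray's edge, red handle straight up), 1.57 = arm upright, handle level pointing to dock +y, 1.8 = end stop. It turns about the dock's x axis. Opened by pushing the handle to dock +y and down, about 3 N at the handle; stiff, it stays where it is left.
- clamp_pivot (a point): clamp's hinge axis, in the dock's frame at (0, 75, 45) mm. Axes as the dock's. The arm reaches 41 mm from it, and the steel cheeks beside it top out 56 mm above the bench.
- clamp_knob (a point): free end of the clamp's red handle, 80 mm from the pivot along the handle (handle round, 14 mm thick from 25 mm out, 10 mm thick nearer the pivot). When closed it stands 125 mm above the bench. Its z axis points outward along the handle.
- tray_center (a point): blue tray's centre, 7 mm above its underside. Plate 100 (x) x 90 (y) x 14 mm, four 31 mm square pockets 10 mm deep, three of them holding jars. x points to the nose (50 mm ahead), z up. Tray 0.2 kg empty, 0.28 kg loaded (varies somewhat). Jar tops stand 38 mm above its underside.
- tray_handle (a point): grasp point in the black upright fin at the tray's rear: fin 12 mm thick (y), 47 mm long (x), from the tray's underside to 55 mm above it; this point is in its thickness, 13.5 mm ahead of its rear end, 35 mm above the underside, 83.5 mm behind tray_center. Axes as the tray's. Nothing stands beside the fin.
- jar1_c (a point): jar (29 mm across, 34 mm high), centre, 17 mm above its foot, in the pocket at tray (+26, +21) mm
- jar2_c (a point): same, in the pocket at tray (-26, +21) mm
- jar3_c (a point): same, in the pocket at tray (+26, -21) mm
- module: white imaging module fixed to the bench, 335 wide (y), 190 deep, 200 mm high; origin on the bench under the middle of the hood's front edge; x points into the bays, which lie 75 mm either side (either may be the empty one). The hood's underside is 94 mm above the bench, its front face upright. The fin ends partly under it, so an upright tool strikes the hood: lean it back 30 to 45 degrees.
- bay_mouth (a point): empty bay: middle of its floor right under the hood's front edge, 30 mm above the bench. x points into the bay, z up. The floor begins 40 mm before this point. Guide rails 95 mm apart from 30 mm inside, flared to about 112 mm at the mouth; lips over the tray's edges from 37 mm inside, undersides 20 mm above the floor, 80 mm apart.
- bay_home (a point): where tray_center is when the tray is fully home (nose on the back stop), 70 mm inside bay_mouth and 7 mm above the floor; axes as bay_mouth's, which the tray's axes must match. The fin then stands 27 mm (tray_handle 13.5 mm) out in front of the hood.
- reagent_c (a point): brown bottle, bystander, 42 mm across, 120 mm high; centre. Loose.
- slidebox_c (a point): yellow slide box, bystander, 40 x 90 x 28 mm; centre. Loose.
- petri_c (a point): stack of two dishes, bystander, 60 mm across, 28 mm high; centre. It stands before the other, occupied bay (grey floor, orange tray). Loose.
Mind the look-alikes: they are no part of the job. What is shaped like the part that bears jar1_c but pink or turquoise is not meant. Of the things that look like the part that bears tray_center, the largest one is meant.

How it is judged (in metres and radians):
On the way, in this order (a step that is already met when the one before it is completed fails the run):
1. the clamp is flipped over past upright (more than 1.5 rad) with the tray still in the fixture (value of joint clamp above 1.5 rad and distance of tray_center from where it was at the start of the episode below 0.02 m), for 0.2 s.
2. the tray is lifted clear of the fixture (30 mm or more) (z of tray_center in the frame of dock above 0.049 m), for 0.1 s.
At the end, for the whole second after the job is handed in: The tray lies level on the floor of the empty bay within 7 mm of fully home, squarely in its rails, at rest and released; the three jars are each in their own pocket; the clamp is still open beyond 1.5 rad; bottle, slide box and dishes are within 30 mm of where they began (x of tray_center in the frame of bay_home between -0.007 and 0.007 m and y of tray_center in the frame of bay_home between -0.005 and 0.005 m and z of tray_center in the frame of bay_home between -0.004 and 0.004 m and angle between the x axis of tray_center and the x axis of bay_home, either way round below 0.06 rad and angle between tray_center's own z axis and vertical below 0.06 rad and value of joint clamp above 1.5 rad and linear speed of tray below 0.02 m/s and x of jar1_c in the frame of tray_center between 0.018 and 0.034 m and y of jar1_c in the frame of tray_center between 0.013 and 0.029 m and z of each of jar1_c, jar2_c, jar3_c in the frame of tray_center below 0.021 m and x of jar2_c in the frame of tray_center between -0.034 and -0.018 m and y of jar2_c in the frame of tray_center between 0.013 and 0.029 m and x of jar3_c in the frame of tray_center between 0.018 and 0.034 m and y of jar3_c in the frame of tray_center between -0.029 and -0.013 m and distance of each of reagent_c, slidebox_c, petri_c from where it was at the start of the episode below 0.03 m); the robot touches nothing.
It fails at once if the tray is pulled out from under the closed clamp (distance of tray_center from where it was at the start of the episode above 0.03 m and value of joint clamp below 0.8 rad).
It fails at once if the tray is tipped more than 0.4 rad (angle between tray_center's own z axis and vertical above 0.4 rad).
It fails at once if a jar leaves the tray (distance between any of jar1_c, jar2_c, jar3_c and tray_center above 0.07 m).
It fails at once if a bystander is shoved more than 50 mm or knocked over (distance of any of reagent_c, slidebox_c, petri_c from where it was at the start of the episode above 0.05 m or angle between any of reagent_c, slidebox_c, petri_c's own z axis and vertical above 0.6 rad).
It also fails if it takes over 67 s, if anything falls off the work surface, if the arm or the gripper's body presses on something with over 40 N, if the wrist force passes 120 N, or if a joint passes its speed limit or range.

## Working session

There is one attempt and no reset: what is moved stays moved. The work goes in short steps, Python scripts to look and compute and a shell command to move; the robot and the scene stay as the last step left them, time stands still between calls to the robot, and variables do not carry over. Pictures are saved under pics/ and viewed, at most 10 in all, crops included, and the job is handed in when it is done.

```bash
mkdir -p pics; cat > h.py <<'E'
import numpy as np, cv2
from plant import bot, viewer
from scipy.spatial.transform import Rotation as R
def K(c):
    f=200/np.tan(np.radians(c["fov_y"])/2); return np.array([[f,0,c["cx"]],[0,f,c["cy"]],[0,0,1.]])
def ray(c,p):
    u=cv2.undistortPoints(np.array([[p]],float),K(c),np.array(c["dist_coeffs"],float))[0,0]
    T=np.array(c["T"]); return T[:3,3],T[:3,:3]@np.array([u[0],u[1],1.])
def onz(c,p,z):
    o,d=ray(c,p); return o+d*(z-o[2])/d[2]
def tri(obs):
    A=np.zeros((3,3));b=np.zeros(3)
    for c,p in obs:
        o,d=ray(c,p);d=d/np.linalg.norm(d);M=np.eye(3)-np.outer(d,d);A+=M;b+=M@o
    return np.linalg.solve(A,b)
def proj(c,P):
    T=np.linalg.inv(np.array(c["T"]));P=np.atleast_2d(np.array(P,float))
    return cv2.projectPoints(P,cv2.Rodrigues(T[:3,:3])[0],T[:3,3],K(c),np.array(c["dist_coeffs"],float))[0][:,0]
def save(c,n,box=None,s=1):
    f=c["frame"][:,:,::-1]
    if box: f=f[box[1]:box[3],box[0]:box[2]]
    cv2.imwrite("pics/"+n,cv2.resize(f,None,fx=s,fy=s,interpolation=cv2.INTER_CUBIC))
E
python3 - <<'E'
from h import *
print(bot.get_obs())
for n in ["top","side"]:
    c=viewer.capture(n); save(c,n+"0.png"); print(n,np.round(c["T"],3).tolist(),c["fov_y"],c["cx"],c["cy"],c["dist_coeffs"])
    for t in ["dock","clamp","clamp_knob","tray_center","tray_handle","jar1_c","module","bay_mouth","bay_home","reagent_c","slidebox_c","petri_c"]:
        print(t,[(np.round(d["centre"]).tolist(),round(d["score"],2)) for d in viewer.recognise(t,c)][:5])
E
```

```text
{'time': 0.0, 'joint_positions': array([ 1.13499094e+00,  3.42702593e-01,  1.52503494e+00,  3.80696429e-07,
        1.27537993e+00, -1.45965645e-01]), 'dq': array([ 0.00044487,  0.00055382, -0.00150507, -0.00122224,  0.00095451,
       -0.00152918]), 'tau': array([-5.28955716e-04, -4.31245065e+01, -2.44221389e+01,  7.17392145e-02,
        5.58249000e-02, -9.34702939e-05]), 'tool_pos': array([149.8305777 , 502.73785127, 226.04915033]), 'tcp_rot': array([-3.14008411e+00, -2.22140340e-04,  2.85175263e+00]), 'contact_force': array([-0.38990035,  0.14449927, -0.61240244]), 'moment': array([-0.01735255,  0.04905693, -0.03425861]), 'finger_force': 0.0, 'grip_width': 91.48017228015851}
top [[0.016, -0.983, 0.184, 414.179], [-1.0, -0.018, -0.009, 22.248], [0.012, -0.183, -0.983, 890.131], [0.0, 0.0, 0.0, 1.0]] 54.83579285364606 319.6422180073925 203.188303190299 [-0.06102191  0.          0.          0.          0.        ]
dock [([232.0, 197.0], 0.82)]
clamp [([223.0, 198.0], 0.53)]
clamp_knob [([218.0, 194.0], 0.71), ([454.0, 185.0], 0.62)]
tray_center [([250.0, 204.0], 0.96), ([306.0, 129.0
[... 640 characters left out ...]
       0.         0.        ]
dock [([355.0, 147.0], 0.72), ([286.0, 275.0], 0.69), ([258.0, 288.0], 0.56)]
clamp [([247.0, 277.0], 0.63)]
clamp_knob [([247.0, 277.0], 0.64)]
tray_center [([344.0, 328.0], 0.88), ([286.0, 275.0], 0.81), ([245.0, 209.0], 0.74)]
tray_handle [([345.0, 324.0], 0.84), ([258.0, 288.0], 0.58), ([283.0, 274.0], 0.56)]
jar1_c [([182.0, 297.0], 0.74), ([255.0, 264.0], 0.51), ([285.0, 276.0], 0.34)]
module [([303.0, 124.0], 0.98)]
bay_mouth [([353.0, 151.0], 0.97), ([253.0, 264.0], 0.39)]
bay_home [([353.0, 146.0], 0.73)]
reagent_c [([302.0, 124.0], 0.7), ([314.0, 223.0], 0.67)]
slidebox_c [([222.0, 255.0], 0.73), ([284.0, 275.0], 0.61)]
petri_c [([366.0, 192.0], 0.65)]
```

View pics/top0.png

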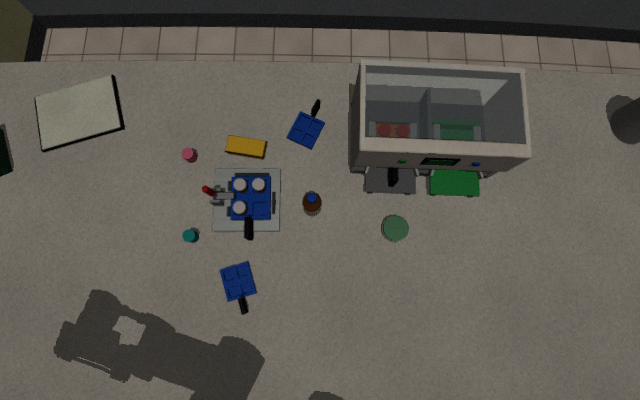

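View pics/side0.png

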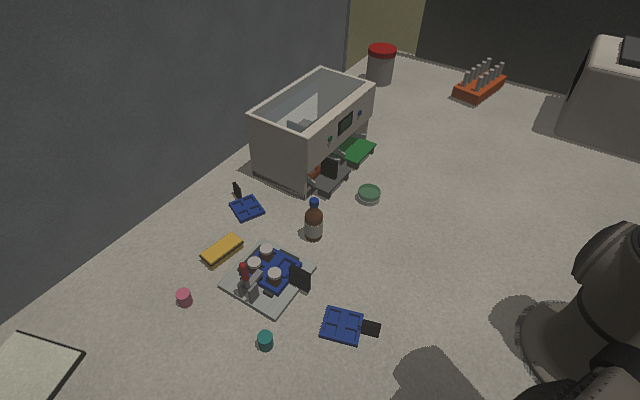

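Top view: the tray with jars, in the fixture, is at (250,200). The look-alikes are the smaller empty blue trays at (306,129) and (241,285), the pink jar at (189,154) and the turquoise jar at (190,235). The green empty bay is at (454,183), the occupied grey one at (390,180), the bottle at (312,202), and the clamp handle at (210,190). I choose the tray with jars and check it in a close crop.

```bash
python3 - <<'E'
from h import *
c=viewer.capture("top")
f=c["frame"][:,:,::-1]
a=cv2.resize(f[160:240,200:300],None,fx=6,fy=6,interpolation=cv2.INTER_CUBIC)
b=cv2.resize(f[140:205,350:530],None,fx=4,fy=4,interpolation=cv2.INTER_CUBIC)
for k in range(0,100,10): cv2.putText(a,str(200+k),(k*6,8),0,.3,(255,255,255)); cv2.line(a,(k*6,10),(k*6,16),(255,255,255),1)
for k in range(0,80,10): cv2.putText(a,str(160+k),(0,k*6+4),0,.3,(255,255,255))
for k in range(0,180,20): cv2.putText(b,str(350+k),(k*4,8),0,.3,(0,0,255)); cv2.line(b,(k*4,10),(k*4,16),(0,0,255),1)
for k in range(0,65,10): cv2.putText(b,str(140+k),(0,k*4+4),0,.3,(0,0,255))
cv2.imwrite("pics/dock_crop.png",a); cv2.imwrite("pics/bay_crop.png",b)
for t in ["dock","tray_center","bay_mouth","slidebox_c","reagent_c","petri_c"]:
    m=viewer.cut_out(t,c)
    if m:
        q=m[0]["pixels"].astype(np.uint8); pts=cv2.findNonZero(q); r=cv2.minAreaRect(pts); print(t,m[0]["score"],r,q.sum(),np.round(cv2.boxPoints(r),1).tolist())
E
```

```text
dock 0.97 ((241.0, 199.5), (63.0, 78.0), 90.0) 2512 [[202.0, 168.0], [280.0, 168.0], [280.0, 231.0], [202.0, 231.0]]
tray_center 0.96 ((239.61767578125, 288.4706115722656), (51.175018310546875, 30.074417114257812), 75.96376037597656) 1135 [[218.8000030517578, 267.29998779296875], [248.0, 260.0], [260.3999938964844, 309.6000061035156], [231.1999969482422, 316.8999938964844]]
bay_mouth 0.62 ((455.80279541015625, 182.49481201171875), (52.03461456298828, 26.306678771972656), 1.50743567943573) 1258 [[429.3999938964844, 195.0], [430.1000061035156, 168.6999969482422], [482.20001220703125, 170.0], [481.5, 196.3000030517578]]
slidebox_c 0.93 ((245.454345703125, 147.3373565673828), (39.771263122558594, 20.282207489013672), 10.885526657104492) 762 [[224.0, 153.5], [227.8000030517578, 133.60000610351562], [266.8999938964844, 141.10000610351562], [263.1000061035156, 161.10000610351562]]
reagent_c 0.65 ((311.7500305175781, 203.75001525878906), (20.50609588623047, 19.798988342285156), 45.0) 338 [[297.5, 203.5], [311.5, 189.5], [326.0, 204.0], [312.0, 218.0]]
petri_c 0.75 ((394.00006103515625, 228.50003051757812), (24.748737335205078, 26.16295051574707), 45.0) 551 [[376.0, 229.0], [394.5, 210.5], [412.0, 228.0], [393.5, 246.5]]
```

View pics/dock_crop.png

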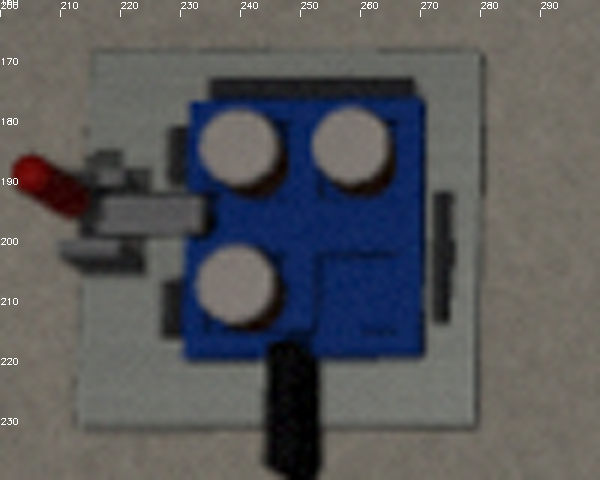

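View pics/bay_crop.png

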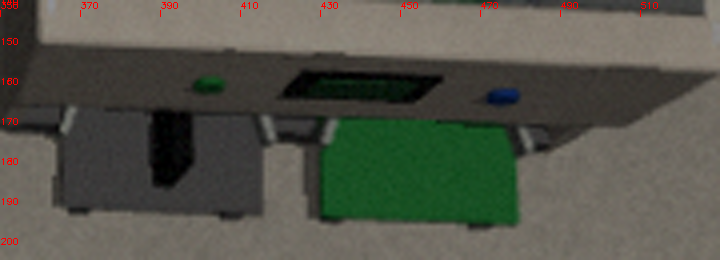

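```bash
python3 - <<'E'
from h import *
c=viewer.capture("top"); s=viewer.capture("side")
def fit(px,z,names=""):
    P=np.array([onz(c,p,z)[:2] for p in px]); return P
pl=fit([(215.3,167.8),(280.2,168),(279.2,231.5),(213.2,230.7)],12)
tr=fit([(231.7,176.5),(270.3,176.8),(270.3,219.5),(230.8,219.3)],26)
def pose(P,L,W):  # corners TL TR BR BL; x=up
    Q=np.array([[L/2,W/2],[L/2,-W/2],[-L/2,-W/2],[-L/2,W/2]])
    m=P.mean(0);p=P-m;a=np.arctan2((Q[:,0]*p[:,1]-Q[:,1]*p[:,0]).sum(),(Q*p).sum()); 
    Rr=np.array([[np.cos(a),-np.sin(a)],[np.sin(a),np.cos(a)]]); print("ctr",m.round(1),"yaw",a.round(4),"res",(P-m-Q@Rr.T).round(1).tolist()); return m,a
m,a=pose(pl,150,155); mt,at=pose(tr,100,90)
g=fit([(429.7,194.0),(479.6,196.2)],30); d=g[0]-g[1]; b=np.arctan2(-d[0],d[1]); print("bay front",g.round(1).tolist(),np.linalg.norm(d),"yaw",b)
# hood bottom front edge z=94
h=fit([(361,166.5),(509,171.8)],94); print("hood",h.round(1).tolist(), np.arctan2(-(h[0]-h[1])[0],(h[0]-h[1])[1]))
print("knob", onz(c,(205,188.5),120).round(1), [d["centre"] for d in viewer.recognise("clamp_knob",c)])
for nm,z in [("reagent_c",110),("petri_c",28),("slidebox_c",28)]:
    k=viewer.recognise(nm,c)
    if k: print(nm,onz(c,k[0]["centre"],z).round())
q=viewer.cut_out("bay_mouth",s)
save(s,"side_bay.png",(230,60,390,210),4)
R2=lambda a:np.array([[np.cos(a),-np.sin(a)],[np.sin(a),np.cos(a)]])
print("pivot",(mt+R2(at)@[0,75]).round(1),(np.array(m)).round(1),"handle",(mt+R2(at)@[-83.5,0]).round(1), proj(c,np.r_[mt+R2(at)@[-97,0],67]).round(1))
E
```

```text
ctr [584.9 183.1] yaw 0.0185 res [[0.1, -0.2], [-0.5, 1.4], [-0.7, 1.2], [1.1, -2.4]]
ctr [585.2 171.9] yaw 0.0267 res [[0.6, 0.3], [-0.9, 0.9], [-0.4, -0.4], [0.8, -0.8]]
bay front [[601.0, -238.5], [598.1, -355.7]] 117.20715212243825 yaw -0.024627616432080866
hood [[644.5, -72.6], [640.1, -397.1]] -0.013586737018019277
knob [584.3 250.6 120. ] [[216.1, 194.8], [233.9, 196.3]]
reagent_c [563.  29. 110.]
petri_c [ 518. -156.   28.]
slidebox_c [707. 193.  28.]
pivot [583.2 246.8] [584.9 183.1] handle [501.7 169.6] [[246.6 238.5]]
```

View pics/side_bay.png

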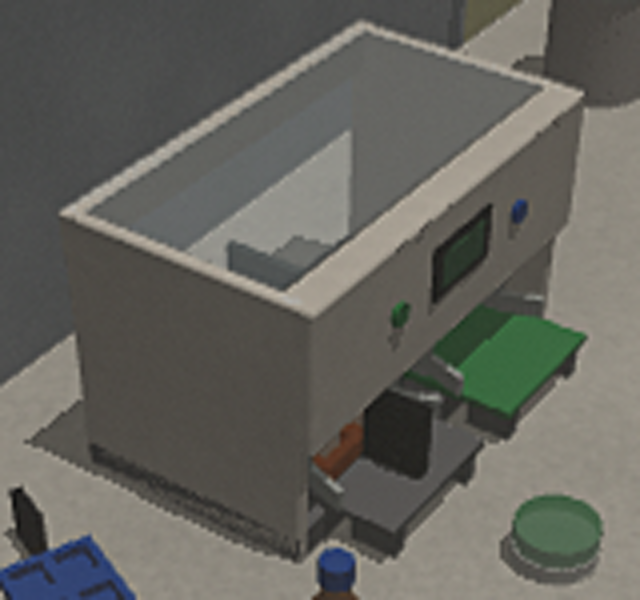

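The crop confirms that the loaded tray is the one in the fixture, with its nose towards world +x and the clamp on its +y side. The green bay is the one at the −y end. I turn the tool and go above the inner side of the handle.

```bash
H="python3 -m handwheel"
$H '0 0 0 0 0 -0.101 -1;0 0 0 0 0 -0.101 -1;0 0 0 0 0 -0.101 -1' | tail -3
$H '-0.85 -0.62 0 0 0 0 -1;-0.85 -0.62 0 0 0 0 -1;-0.85 -0.62 0 0 0 0 -1' >/dev/null
$H '-0.85 -0.62 0 0 0 0 -1;-0.85 -0.62 0 0 0 0 -1;-0.85 -0.62 0 0 0 0 -1' >/dev/null
$H '-0.85 -0.62 0 0 0 0 -1;-0.85 -0.62 0 0 0 0 -1;-0.85 -0.62 0 0 0 0 -1' >/dev/null
$H '-0.85 -0.62 0 0 0 0 -1;-0.85 -0.62 0 0 0 0 -1;-0.85 -0.62 0 0 0 0 -1' >/dev/null
$H '-0.85 -0.62 0 0 0 0 -1;-0.85 -0.62 0 0 0 0 -1;-0.85 -0.62 0 0 0 0 -1;-0.85 -0.62 0 0 0 0 -1'
python3 - <<'E'
from h import *
w=viewer.capture("wrist"); save(w,"wrist1.png"); print(np.round(w["T"],3).tolist(),w["fov_y"],w["cx"],w["cy"],w["dist_coeffs"])
for t in ["clamp_knob","tray_handle","tray_center"]: print(t,[(np.round(d["centre"]).tolist(),round(d["score"],2)) for d in viewer.recognise(t,w)][:3])
E
```

```text
contact_force: [-0.0, 0.0, -0.9]
grip_width: 76.6
finger_force: 0.0
time: 3.58
tool_pos: [586.8, 201.4, 225.8]
tcp_rot: [-3.141, 0.001, -3.119]
contact_force: [-0.7, -0.1, 0.2]
grip_width: 0.3
finger_force: 0.0
[[-0.022, 0.964, 0.264, 515.659], [1.0, 0.021, 0.005, 199.847], [-0.001, 0.264, -0.964, 383.336], [0.0, 0.0, 0.0, 1.0]] 71.641089033345 322.2761604174828 198.20899662503294 [-0.00534687  0.          0.          0.          0.        ]
clamp_knob [([358.0, 184.0], 0.9), ([127.0, 245.0], 0.31)]
tray_handle [([321.0, 27.0], 0.97), ([297.0, 168.0], 0.88), ([204.0, 292.0], 0.8)]
tray_center [([206.0, 296.0], 0.66), ([297.0, 164.0], 0.65), ([324.0, 27.0], 0.61)]
```

View pics/wrist1.png

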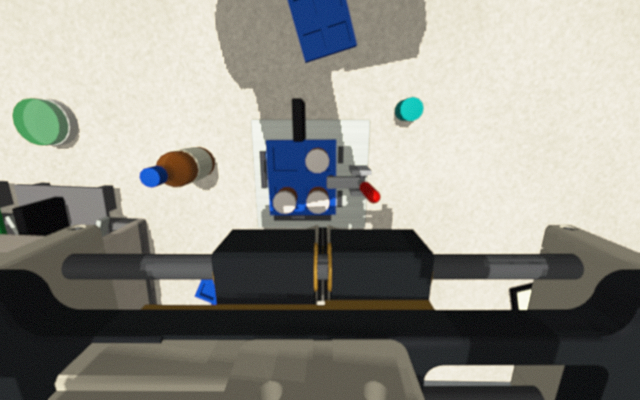

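Wrist view: the tray is at (302,178), the fin at (298,120), the red handle runs from (362,180) to (377,200), and the shut fingers meet at column 322.

```bash
python3 - <<'E'
from h import *
w=viewer.capture("wrist"); P=bot.get_obs()["tool_pos"]
for dz in [0,19,47,66]: print(dz, proj(w,P+[0,0,dz]).round(), (proj(w,P+[0,19,dz])-proj(w,P+[0,-19,dz])).round())
c=[onz(w,p,26)[:2].round(1).tolist() for p in [(267,141),(336,141),(336,207),(268,215)]]; print(c)
print("fin rear top",onz(w,(298.5,99),67).round(1)); 
for z in (120,125): print("knob",onz(w,(374,196),z).round(1))
print("plate",[onz(w,p,12).round(1).tolist() for p in [(253,121),(369,122)]])
print("proj pivot/knob",proj(w,[[583,247,45],[583,247,125]]).round())
E
```

```text
0 [[323. 242.]] [[62.  2.]]
19 [[323. 256.]] [[69.  2.]]
47 [[323. 285.]] [[84.  2.]]
66 [[323. 313.]] [[98.  2.]]
[[535.9, 134.1], [533.5, 221.7], [621.0, 225.2], [634.9, 133.0]]
fin rear top [487.5 177.2  67. ]
knob [580.  256.5 120. ]
knob [578.7 255.5 125. ]
plate [[511.8, 113.9, 12.0], [509.0, 264.2, 12.0]]
proj pivot/knob [[355. 183.]
 [365. 200.]]
```

```bash
H="python3 -m handwheel"
$H '0 0 0.7 0 0 0 -1;0 0 0.7 0 0 0 -1;0 0 0.7 0 0 0 -1' >/dev/null
$H '0 0 0.6 0 0 0 -1;0 0 0.6 0 0 0 -1;0 0 0.6 0 0 0 -1;0 0 0.6 0 0 0 -1'
python3 - <<'E'
from h import *
s=viewer.capture("side"); o=bot.get_obs(); print(o["tool_pos"],o["contact_force"])
save(s,"side2.png",(160,160,360,310),4); print(proj(s,[o["tool_pos"],[583,249,125],[583,249,45]]).round())
E
```

```text
time: 4.42
tool_pos: [583.3, 205.7, 97.9]
tcp_rot: [3.141, 0.0, -3.113]
contact_force: [-0.3, -0.3, -0.7]
grip_width: 0.5
finger_force: 0.0
[584.29407989 205.7512847   99.07975789] [ 1.23222383 -0.08311374 -0.0338723 ]
[[259. 255.]
 [244. 262.]
 [248. 287.]]
```

View pics/side2.png

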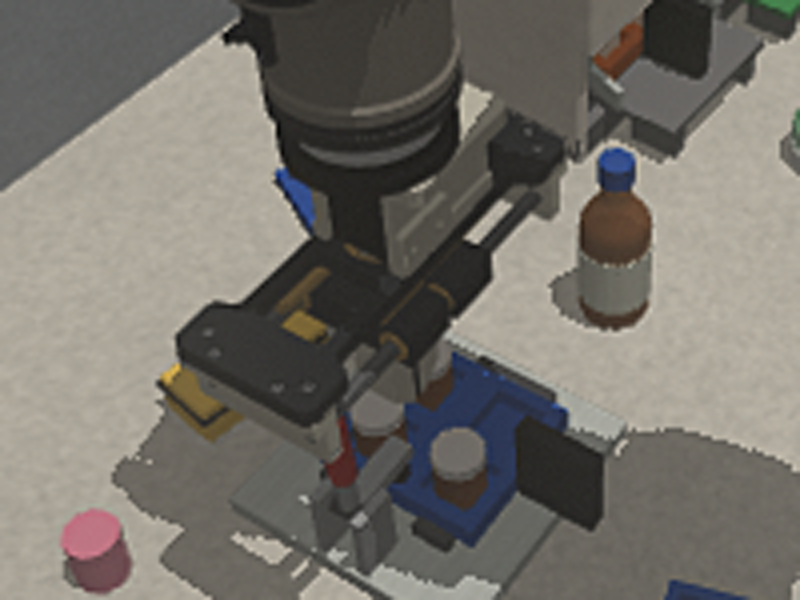

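```bash
H="python3 -m handwheel"
$H '0 0.16 0 0 0 0 -1;0 0.25 -0.02 0 0 0 -1;0 0.34 -0.02 0 0 0 -1;0 0.43 0 0 0 0 -1;0 0.51 0.01 0 0 0 -1;0 0.59 0.05 0 0 0 -1;0 0.67 0.09 0 0 0 -1;0 0.67 0.09 0 0 0 -1'
$H '0 0.08 0.06 0 0 0 -1;0 0.15 0.13 0 0 0 -1;0 0.22 0.2 0 0 0 -1;0 0.28 0.27 0 0 0 -1;0 0.33 0.32 0 0 0 -1;0 0.38 0.36 0 0 0 -1;0 0.38 0.38 0 0 0 -1;0 0.38 0.38 0 0 0 -1'
python3 - <<'E'
from h import *
s=viewer.capture("side"); o=bot.get_obs(); print(o["tool_pos"],o["contact_force"])
save(s,"side3.png",(160,180,320,300),4)
E
```

```text
time: 5.13
tool_pos: [580.9, 273.6, 86.7]
tcp_rot: [3.141, -0.001, -3.113]
contact_force: [-0.4, -0.0, -0.0]
grip_width: 0.6
finger_force: 0.0
time: 5.8
tool_pos: [580.1, 310.7, 49.1]
tcp_rot: [3.141, -0.001, -3.114]
contact_force: [0.9, -0.3, 0.3]
grip_width: 0.4
finger_force: 0.0
[580.22248874 310.34417832  49.38477781] [ 0.60801097 -0.06109062  0.32889779]
```

View pics/side3.png

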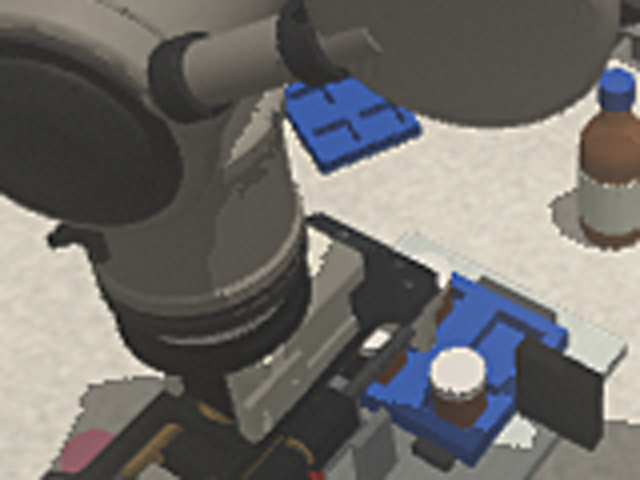

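The handle has gone over: red shows at the lower edge of the crop and the arm is off the tray. I press a little further towards the end stop and feel for it.

```bash
H="python3 -m handwheel"
$H '0 0 0.03 0 0 0 -1;0 0 0.03 0 0 0 -1'
$H '0 0 0.03 0 0 0 -1;0 0 0.03 0 0 0 -1'
$H '0 0 0.03 0 0 0 -1;0 0 0.03 0 0 0 -1'
```

```text
time: 6.02
tool_pos: [580.6, 310.1, 46.7]
tcp_rot: [3.141, 0.0, -3.114]
contact_force: [-0.3, 1.5, 0.7]
grip_width: 0.6
finger_force: 0.6
time: 6.18
tool_pos: [580.5, 310.0, 43.6]
tcp_rot: [3.141, 0.0, -3.114]
contact_force: [0.0, 0.8, 1.0]
grip_width: 0.7
finger_force: 0.8
time: 6.35
tool_pos: [580.5, 309.8, 40.4]
tcp_rot: [3.142, 0.0, -3.114]
contact_force: [-0.7, 1.4, 1.2]
grip_width: 0.4
finger_force: 0.8
```

```bash
H="python3 -m handwheel"
$H '0 0 0.03 0 0 0 -1;0 0 0.03 0 0 0 -1' | grep -E 'pos|force'
$H '0 0 -0.5 0 0 0 -1;0 0 -1 0 0 0 -1;0 0 -1 0 0 0 -1'  >/dev/null
$H '0.5 -0.69 -0.2 0 0 0 0;0.5 -0.69 -0.2 0 0 0 0;0.5 -0.69 -0.2 0 0 0 0'  >/dev/null
$H '0.5 -0.69 -0.3 0 0 0 0;0.5 -0.69 -0.3 0 0 0 0;0.5 -0.69 -0.3 0 0 0 0;0.5 -0.69 -0.3 0 0 0 0'
python3 - <<'E'
from h import *
bot_=[viewer.capture("wrist") for _ in range(3)]; w=bot_[-1]; save(w,"wrist4.png"); o=bot.get_obs(); print(o["tool_pos"])
import pickle; pickle.dump({k:w[k] for k in ["T","fov_y","cx","cy","dist_coeffs","frame"]},open("w4.pkl","wb"))
E
```

```text
tool_pos: [580.7, 309.8, 37.9]
contact_force: [-0.4, 0.3, 4.7]
finger_force: 2.5
time: 7.35
tool_pos: [483.9, 167.7, 188.7]
tcp_rot: [-3.142, 0.001, -3.116]
contact_force: [0.5, 0.2, -0.3]
grip_width: 42.4
finger_force: 0.0
[484.93821665 169.77475004 187.31517062]
```

View pics/wrist4.png

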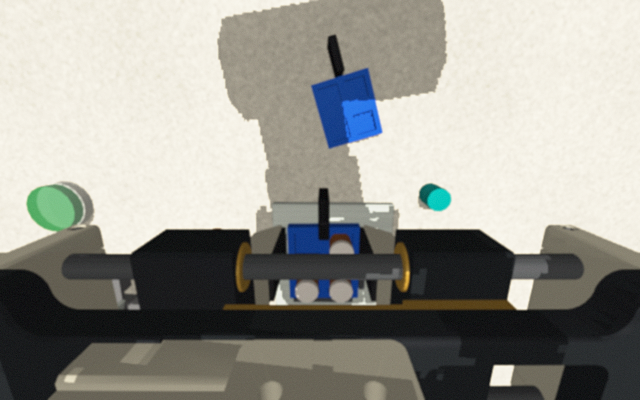

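Wrist view: the fin is at column 324 (rear end of its top at row 189), the tray's rear edge is at row 226, and the jaws straddle it. The clamp is off the tray.

```bash
python3 - <<'E'
from h import *; import pickle
w=pickle.load(open("w4.pkl","rb"))
# fin: dark column extents just behind tray
g=w["frame"].max(2).astype(int)
for r in (195,202,210,218):
    x=np.where(g[r,300:350]<60)[0]+300; print(r,x.min() if len(x) else None,x.max() if len(x) else None)
print("fin rear top",onz(w,(323.8,188.5),67).round(1),"front-ish",onz(w,(324,222),67).round(1))
b=[onz(w,p,26).round(1).tolist() for p in [(289,226),(359.5,226)]]; print("rear corners",b)
t=viewer.capture("top"); s=viewer.capture("side"); ob=[]
for n,c in (("t",t),("s",s)):
    f=c["frame"].astype(int); m=((f[:,:,0]>70)&(f[:,:,1]<0.45*f[:,:,0])&(f[:,:,2]<0.45*f[:,:,0])).astype(np.uint8)
    box=(175,170,240,225) if n=="t" else (200,240,300,330)
    mm=np.zeros_like(m); mm[box[1]:box[3],box[0]:box[2]]=m[box[1]:box[3],box[0]:box[2]]
    p=np.argwhere(mm); print(n,len(p),p.min(0) if len(p) else "",p.max(0) if len(p) else "", p.mean(0) if len(p) else "")
    if len(p): ob.append((c,p.mean(0)[::-1]))
    print(viewer.recognise("clamp",c)[:2])
if len(ob)==2: print("red centroid",tri(ob).round(1))
E
```

```text
195 319 327
202 318 328
210 319 328
218 319 327
fin rear top [479.6 170.8  67. ] front-ish [516.3 172.   67. ]
rear corners [[537.7, 129.8, 26.0], [535.5, 216.4, 26.0]]
t 0   
[]
s 157 [298 222] [320 240] [309.07643312 230.96178344]
[{'centre': [236.9, 296.8], 'score': 0.59}]
```

```bash
python3 - <<'E'
from h import *
s=viewer.capture("side")
for th in (1.4,1.5,1.6,1.7,1.8):
    P=[[583,249+r*np.sin(th)-0,45+r*np.cos(th)] for r in (25,52,80)]
    print(th,proj(s,P).round().tolist())
f=s["frame"].astype(int); m=(f[:,:,0]>70)&(f[:,:,1]<0.45*f[:,:,0])&(f[:,:,2]<0.45*f[:,:,0])
m[:240]=0; m[:,300:]=0; m[:,:200]=0
p=np.argwhere(m)[:,::-1]; print(cv2.fitLine(p.astype(np.float32),2,0,.01,.01).ravel(), cv2.minAreaRect(p.astype(np.float32)))
E
```

```text
1.4 [[240.0, 295.0], [230.0, 304.0], [219.0, 314.0]]
1.5 [[240.0, 296.0], [230.0, 306.0], [219.0, 317.0]]
1.6 [[240.0, 297.0], [230.0, 308.0], [220.0, 319.0]]
1.7 [[240.0, 298.0], [231.0, 309.0], [221.0, 321.0]]
1.8 [[240.0, 298.0], [231.0, 310.0], [222.0, 323.0]]
[  0.5921595   -0.80582076 230.92857    309.02597   ] ((230.7973175048828, 309.21624755859375), (5.6611528396606445, 27.791114807128906), 36.02737045288086)
```

The clamp is at about 1.8 rad. Now I lean the tool back 40° at hover and shift to above the fin's grasp point.

```bash
H="python3 -m handwheel"
$H '-0.29 0.02 0 0 -0.222 0 0.2;-0.29 0.02 0 0 -0.222 0 0.2;-0.29 0.02 0 0 -0.222 0 0.2;-0.29 0.02 0 0 -0.222 0 0.2;-0.29 0.02 0 0 -0.222 0 0.2;-0.29 0.02 0 0 -0.222 0 0.2;-0.29 0.02 0 0 -0.222 0 0.2'
python3 - <<'E'
from h import *
w=[viewer.capture("wrist") for _ in range(3)][-1]; o=bot.get_obs(); p=o["tool_pos"]; print(p,o["tcp_rot"])
Rm=R.from_euler("xyz",o["tcp_rot"]).as_matrix(); print(Rm.round(3).tolist())
g=w["frame"].max(2)
print("pred fin rear top",proj(w,[[488.5,171.3,67],[488.5,171.3,12],[535,172.5,67]]).round(1).tolist())
for r in range(170,300,10):
    x=np.where(g[r,270:375]<60)[0]+270; print(r,(x.min(),x.max(),len(x)) if len(x) else None)
for t in (514,171.5,32),: print("shift",((np.array(t)-p)@Rm/100).round(3))
E
```

```text
time: 8.33
tool_pos: [511.7, 178.4, 196.5]
tcp_rot: [-3.127, 0.686, -3.113]
contact_force: [8.1, 14.9, 3.4]
grip_width: 54.9
finger_force: 0.0
[512.49826579 178.97186339 196.97256361] [-3.12721739  0.68475697 -3.1113918 ]
[[-0.774, -0.021, 0.633], [-0.023, 1.0, 0.005], [-0.632, -0.011, -0.774]]
pred fin rear top [[316.1, 86.5], [317.6, 52.6], [317.3, 130.6]]
170 None
180 None
190 None
200 None
210 None
220 None
230 (np.int64(272), np.int64(372), 8)
240 (np.int64(270), np.int64(374), 13)
250 (np.int64(270), np.int64(374), 15)
260 (np.int64(270), np.int64(374), 105)
270 (np.int64(270), np.int64(374), 105)
280 None
290 None
shift [ 1.034 -0.057  1.287]
```

```bash
python3 - <<'E'
from h import *
viewer.capture("top"); c=viewer.capture("side"); o=bot.get_obs()
for k,v in o.items(): print(k,np.round(v,3))
save(c,"side5.png",None,1.25)
E
```

```text
time 8.583
joint_positions [ 0.302  0.174  2.088 -0.72   0.283 -0.656]
dq [-0.01   0.002 -0.004 -0.014 -0.     0.019]
tau [ 3.1700e-01 -3.0957e+01 -2.0725e+01 -7.4400e-01 -1.6620e+00  1.9000e-02]
tool_pos [513.576 178.717 197.447]
tcp_rot [-3.129  0.686 -3.114]
contact_force [0.265 0.662 0.072]
moment [0.022 0.374 0.031]
finger_force 0.0
grip_width 54.986
```

View pics/side5.png

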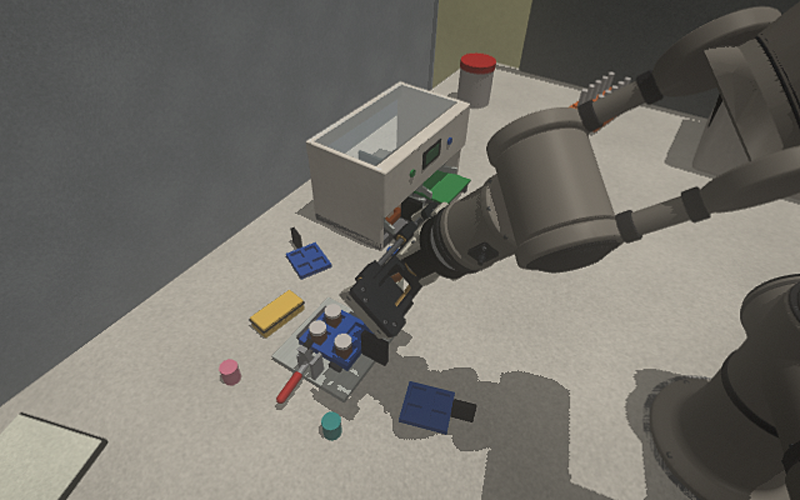

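The side view shows the clamp wide open, with the handle down at (288,388). The arm is stuck because joint 5 is at its limit of 0.28, so at this short reach it can't lean 40°. I will grasp nearly upright here (10° lean), then regrip with more lean at the bay.

```bash
H="python3 -m handwheel"
$H '0 0 0 0 0.167 0 0;0 0 0 0 0.167 0 0;0 0 0 0 0.167 0 0;0 0 0 0 0.167 0 0;0 0 0 0 0.167 0 0;0 0 0 0 0.167 0 0;0 0 0 0 0.167 0 0;0 0 0 0 0.167 0 0'
python3 - <<'E'
from h import *
viewer.capture("top");viewer.capture("top");w=viewer.capture("wrist"); o=bot.get_obs(); p=o["tool_pos"]; print(p,o["tcp_rot"],o["joint_positions"].round(3))
Rm=R.from_euler("xyz",o["tcp_rot"]).as_matrix()
g=w["frame"].max(2)
print("pred fin rear top, front top",proj(w,[[488.5,171.3,67],[488.5,171.3,12],[535,172.5,67]]).round(1).tolist())
for r in range(120,260,8):
    x=np.where(g[r,290:345]<60)[0]+290; print(r,(x.min(),x.max(),len(x)) if len(x) else None)
t=np.array([502,171.3,47])+19*Rm[:,2]; print("target",t,"shift",((t-p)@Rm/100).round(3))
E
```

```text
time: 9.25
tool_pos: [512.7, 178.1, 196.2]
tcp_rot: [-3.131, 0.162, -3.121]
contact_force: [-0.5, -0.1, -0.6]
grip_width: 46.2
finger_force: 0.0
[511.77369621 178.36378443 196.81395589] [-3.13078923  0.16162632 -3.12045521] [ 0.219  0.319  1.659 -0.05   1.008 -1.349]
pred fin rear top, front top [[317.3, 150.4], [318.5, 138.5], [317.9, 192.8]]
120 None
128 None
136 None
144 (np.int64(314), np.int64(322), 9)
152 (np.int64(312), np.int64(322), 11)
160 (np.int64(312), np.int64(321), 10)
168 (np.int64(313), np.int64(322), 10)
176 (np.int64(313), np.int64(322), 10)
184 (np.int64(313), np.int64(322), 10)
192 (np.int64(313), np.int64(344), 11)
200 None
208 None
216 None
224 None
232 (np.int64(313), np.int64(344), 2)
240 None
248 None
256 (np.int64(293), np.int64(338), 40)
target [505.06102422 171.15940503  28.24872368] shift [ 0.339 -0.053  1.653]
```

```bash
H="python3 -m handwheel"
$H '0.17 -0.05 0.83 0 0 0 0;0.17 -0.05 0.83 0 0 0 0;0.17 -0.05 0.83 0 0 0 0;0.17 -0.05 0.83 0 0 0 0' | grep -E "pos|contact"
$H '0.08 0 0.4 0 0 0 0;0.17 0 0.65 0 0 0 0;0.17 0 0.82 0 0 0 0;0.17 0 0.82 0 0 0 0;0.17 0 0.82 0 0 0 0'
python3 - <<'E'
from h import *
o=bot.get_obs(); print(o["tool_pos"],o["tcp_rot"],o["joint_positions"].round(3)); w=viewer.capture("wrist"); g=w["frame"].max(2)
print(proj(w,[[488.5,171.3,67],[535,172.5,67]]).round(1).tolist(), [(r,(np.where(g[r,260:385]<60)[0]+260)[[0,-1]].tolist()) for r in range(120,240,10) if (g[r,260:385]<60).any()])
E
```

```text
tool_pos: [507.6, 172.1, 111.4]
contact_force: [0.8, 0.2, -0.0]
time: 10.15
tool_pos: [507.3, 171.8, 30.8]
tcp_rot: [-3.131, 0.164, -3.121]
contact_force: [1.1, -0.7, 0.8]
grip_width: 45.9
finger_force: 0.0
[507.34502696 171.75071695  30.82850925] [-3.13115443  0.16388188 -3.12098051] [ 0.208  0.541  1.863 -0.074  0.58  -1.324]
[[321.6, 251.3], [322.4, 322.7]] [(210, [313, 329]), (220, [312, 330]), (230, [280, 364])]
```

```bash
H="python3 -m handwheel"
$H '0 0 0 0 0 0 -1;0 0 0 0 0 0 -1;0 0 0 0 0 0 -1;0 0 0 0 0 0 -1;0 0 0 0 0 0 -1;0 0 0 0 0 0 -1;0 0 0 0 0 0 -1;0 0 0 0 0 0 -1'
$H '-0.01 0 -0.06 0 0 0 -1;-0.02 0 -0.12 0 0 0 -1;-0.04 0 -0.2 0 0 0 -1;-0.04 0 -0.2 0 0 0 -1'
```

```text
time: 10.87
tool_pos: [505.9, 171.5, 29.4]
tcp_rot: [-3.131, 0.162, -3.121]
contact_force: [-3.1, 0.3, 5.2]
grip_width: 12.1
finger_force: 30.0
time: 11.2
tool_pos: [507.6, 171.6, 50.9]
tcp_rot: [-3.131, 0.163, -3.121]
contact_force: [0.8, -0.5, -1.9]
grip_width: 11.9
finger_force: 30.0
```

```bash
H="python3 -m handwheel"
$H '-0.03 0 -0.2 0 0 0 -1;-0.06 0 -0.4 0 0 0 -1;-0.1 0 -0.6 0 0 0 -1;-0.13 0 -0.8 0 0 0 -1;-0.13 0 -0.8 0 0 0 -1;-0.13 0 -0.8 0 0 0 -1'
cat >> h.py <<'E'
def tray_pts(o,pitch=0.):  # no-slip model: grasp held at fin point; TCP->grasp as at closing
    yaw=o["tcp_rot"][2]+np.pi; T=R.from_euler("xyz",o["tcp_rot"]).as_matrix()
    h=o["tool_pos"]-19*T[:,2]; Q=R.from_euler("xyz",[0,pitch,yaw]).as_matrix()  # pitch>0 nose down
    L=np.array([[109.5,21,-1+0],[57.5,21,-1],[109.5,-21,-1],[133.5,45,-21],[133.5,-45,-21],[33.5,45,-21]])+[0,0,0]
    return h+L@Q.T
def tilt(n="side"):
    c=viewer.capture(n); o=bot.get_obs()
    for p in (0,.1,.2): print(p,proj(c,tray_pts(o,p)).round().tolist())
    print([(np.round(d["centre"]).tolist(),round(d["score"],2)) for d in viewer.recognise("jar1_c",c)])
    d=viewer.cut_out("tray_center",c)
    for k in d[:2]: print(k["score"],k["centre"],cv2.boundingRect(k["pixels"].astype(np.uint8)))
    return c
E
python3 - <<'E'
from h import *
c=tilt("side"); o=bot.get_obs(); print(o["contact_force"],o["moment"],o["tool_pos"])
# light jar tops
f=c["frame"].astype(int); m=((f.min(2)>135)&(f.max(2)-f.min(2)<30)).astype(np.uint8); m[:200]=0; m[:,:200]=0;m[:,340:]=0
n,l,s,ct=cv2.connectedComponentsWithStats(m); print([(ct[i].round().tolist(),s[i,4]) for i in range(1,n) if 25<s[i,4]<400])
d=[(k["centre"],k["score"]) for k in viewer.recognise("tray_handle",c)]; print(d)
save(c,"side6.png",(200,180,360,300),4)
E
```

```text
time: 11.7
tool_pos: [507.0, 172.3, 130.9]
tcp_rot: [-3.131, 0.163, -3.121]
contact_force: [-0.5, 0.3, -3.7]
grip_width: 11.8
finger_force: 30.0
0 [[249.0, 229.0], [271.0, 241.0], [263.0, 216.0], [233.0, 239.0], [261.0, 211.0], [275.0, 262.0]]
0.1 [[250.0, 233.0], [272.0, 243.0], [263.0, 220.0], [235.0, 244.0], [263.0, 216.0], [276.0, 263.0]]
0.2 [[251.0, 238.0], [272.0, 245.0], [265.0, 224.0], [237.0, 249.0], [265.0, 221.0], [277.0, 265.0]]
[([248.0, 232.0], 0.76), ([265.0, 339.0], 0.72), ([183.0, 298.0], 0.55)]
0.96 [345.6, 329.4] (319, 305, 62, 42)
0.93 [241.5, 208.1] (230, 183, 31, 40)
[ 0.17187864  0.90111126 -3.77734674] [0.04763349 0.45736263 0.00280374] [505.50763108 172.03895645 128.71432228]
[([293.0, 301.0], np.int32(32))]
[([346.2, 324.7], 0.88), ([259.6, 242.4], 0.75), ([239.8, 207.5], 0.69)]
```

```bash
python3 - <<'E'
from h import *
o=bot.get_obs(); s=viewer.capture("side"); t=viewer.capture("top")
f=s["frame"].astype(int); m=(f[:,:,2]>60)&(f[:,:,2]>1.6*f[:,:,0])&(f[:,:,2]>1.3*f[:,:,1]); m[:215]=0;m[:,:215]=0;m[:,310:]=0; m[290:]=0
p=np.argwhere(m)[:,::-1]; print(len(p),"left",p[p[:,0].argmin()],"bottom",p[p[:,1].argmax()],"top",p[p[:,1].argmin()])
q=tray_pts(o)+[0,0,14]; print("pred top corners nose+y, nose-y, rear+y",proj(s,q[3:]).round(1).tolist(), "bottoms",proj(s,tray_pts(o)[3:]).round(1).tolist())
C={}
for n,c,box in (("top",t,(400,150,520,215)),("side",s,(330,130,385,175))):
    f=c["frame"].astype(int); m=((f[:,:,1]>45)&(f[:,:,1]>1.5*f[:,:,0])&(f[:,:,1]>1.5*f[:,:,2])).astype(np.uint8)
    k=np.zeros_like(m); k[box[1]:box[3],box[0]:box[2]]=m[box[1]:box[3],box[0]:box[2]]
    n_,l,st,ct=cv2.connectedComponentsWithStats(k); i=1+st[1:,4].argmax(); k=(l==i).astype(np.uint8)
    h=cv2.approxPolyDP(cv2.convexHull(cv2.findNonZero(k)),1.5,True)[:,0]; print(n,st[i],h.tolist())
    if n=="top":
        for r in range(st[i,1],st[i,1]+st[i,3],2):
            x=np.where(k[r])[0]; P=[onz(t,(x[0]-.5,r),30)[:2].round(1).tolist(),onz(t,(x[-1]+.5,r),30)[:2].round(1).tolist()]; print(r,x[0],x[-1],P,round((P[0][1]+P[1][1])/2,1))
E
```

```text
531 left [234 240] bottom [274 266] top [236 215]
pred top corners nose+y, nose-y, rear+y [[232.0, 234.8], [261.1, 206.9], [274.6, 257.4]] bottoms [[232.9, 239.7], [261.6, 211.7], [275.0, 262.2]]
top [ 430  169   50   27 1192] [[479, 194], [430, 193], [430, 177], [435, 169], [475, 171], [478, 178]]
169 435 444 [[660.8, -252.1], [661.3, -275.9]] -264.0
171 435 475 [[656.0, -251.9], [658.2, -349.7]] -300.8
173 434 476 [[651.1, -249.4], [653.4, -351.7]] -300.6
175 433 477 [[646.2, -246.8], [648.7, -353.8]] -300.3
177 430 477 [[641.3, -239.6], [643.8, -353.5]] -296.6
179 430 478 [[636.5, -239.4], [639.1, -355.6]] -297.5
181 430 478 [[631.7, -239.2], [634.2, -355.3]] -297.2
183 430 478 [[627.0, -239.0], [629.4, -355.0]] -297.0
185 430 478 [[622.2, -238.8], [624.7, -354.7]] -296.8
187 430 478 [[617.5, -238.7], [619.9, -354.4]] -296.5
189 430 478 [[612.7, -238.5], [615.1, -354.1]] -296.3
191 430 478 [[608.0, -238.3], [610.3, -353.8]] -296.1
193 430 479 [[603.3, -238.1], [605.6, -355.9]] -297.0
195 465 478 [[600.2, -320.0], [600.9, -353.2]] -336.6
side [352 139  24  25 283] [[375, 143], [357, 163], [352, 161], [359, 139]]
```

```bash
python3 - <<'E'
from h import *
t=viewer.capture("top"); s=viewer.capture("side")
G=cv2.GaussianBlur(t["frame"],(0,0),1).astype(float).mean(2)
def sub(v):
    d=np.abs(np.diff(v)); i=int(d.argmax()); 
    if 0<i<len(d)-1: a,b,c=d[i-1:i+2]; return i+.5+ (a-c)/(2*(a-2*b+c)+1e-9)
    return i+.5
# rim front outer edge z=200
pts=[]
for x in range(366,516,3):
    r=145; pts.append((x,r+sub(G[r:163,x])))
pts=np.array(pts); P=np.array([onz(t,p,200)[:2] for p in pts])
k=np.polyfit(P[:,1],P[:,0],1)
for _ in range(3):
    e=P[:,0]-np.polyval(k,P[:,1]); ok=abs(e)<max(1.5,np.std(e)*1.5); k=np.polyfit(P[ok,1],P[ok,0],1)
print("rim yaw",-np.arctan(k[0]),ok.sum(),"x at y=-300",np.polyval(k,-300))
# floor side edges z=30, front edge; use green-ness
f=t["frame"].astype(float); gr=cv2.GaussianBlur(f[:,:,1]-0.5*(f[:,:,0]+f[:,:,2]),(0,0),.8)
Lp=[onz(t,(424+sub(gr[r,424:436]),r),30)[:2] for r in range(180,192)]
Rp=[onz(t,(472+sub(gr[r,472:486]),r),30)[:2] for r in range(181,193)]
Fp=[onz(t,(x,188+sub(gr[188:201,x])),30)[:2] for x in range(436,474,2)]
for n,p in (("L",Lp),("R",Rp),("F",Fp)):
    p=np.array(p)
    if n=="F": k=np.polyfit(p[:,1],p[:,0],1); print("F yaw",-np.arctan(k[0]),"x at -297",np.polyval(k,-297))
    else: k=np.polyfit(p[:,0],p[:,1],1); print(n,"yaw",np.arctan(k[0]),"y at x=620",np.polyval(k,620))
for z in (30,): print("side corners",[onz(s,p,z).round(1).tolist() for p in [(375.5,142.5),(357,163.5)]])
# module left/right outer top rim corners z=200
print("green LED etc; side/top hood", [onz(t,p,200).round(1).tolist() for p in [(349.5,170),(530,168)]])
r=158; 
for y in (80,100,120): 
    a=345+sub(G[y,345:366]); b=518+sub(G[y,518:535]); print("rim y",onz(t,(a,y),200)[:2].round(1),onz(t,(b,y),200)[:2].round(1))
E
```

```text
rim yaw -0.017191994546827852 50 x at y=-300 641.388161159471
L yaw -0.024452097078209424 y at x=620 -239.11483110676298
R yaw -0.014646049750674423 y at x=620 -355.19729646956455
F yaw -0.02011960701362168 x at -297 600.6141254689575
side corners [[603.6, -357.2, 30.0], [601.1, -236.8, 30.0]]
green LED etc; side/top hood [[606.7, -38.5, 200.0], [618.6, -383.5, 200.0]]
rim y [789.3 -59. ] [ 801.2 -382. ]
rim y [747.  -58.2] [ 757.9 -381.2]
rim y [705.8 -57.8] [ 715.7 -380. ]
```

```bash
python3 - <<'E'
from h import *
from scipy.optimize import least_squares
o=bot.get_obs(); q=o["joint_positions"]; p=o["tool_pos"]; print(q.round(3),p.round(1))
D=[((.342,1.524,1.275),(525.0,226.7)),((.319,1.659,1.008),(np.hypot(511.8,178.4),196.8)),((.541,1.863,.58),(np.hypot(507.3,171.75),30.8)),((q[1],q[2],q[4]),(np.hypot(p[0],p[1]),p[2]))]
def fk(P,q):
    L1,L2,L3,h,a0,e=P; a=q[0]; b=a+q[1]; c=b+q[2]
    return np.array([a0+L1*np.sin(a)+L2*np.sin(b)+e*np.cos(b)+L3*np.sin(c), h+L1*np.cos(a)+L2*np.cos(b)-e*np.sin(b)+L3*np.cos(c)])
x0=[400,400,250,350,0,0]
r=least_squares(lambda P:np.concatenate([np.concatenate([fk(P,a)-b for a,b in D]),(P-np.array(x0))*.01]),x0); P=r.x; print(P.round(),r.fun[:8].round(1))
for lean in (20,30,35,40):
  for rad,z in ((600,45),(630,45),(660,45),(690,45),(705,45),(705,55)):
    c=np.pi-np.radians(lean)
    s=least_squares(lambda v:fk(P,(v[0],v[1],c-v[0]-v[1]))-[rad,z],[.6,1.7]).x; print(lean,rad,z,"q5",round(c-s.sum(),2),s.round(2))
E
```

```text
[ 0.209  0.387  1.768 -0.055  0.833 -1.347] [506.3 172.2 129.6]
[497. 378. 304. 212.   9.  42.] [-0.1  0.4  0.  -0.4 -0.1  0.1  0.2 -0.1]
20 600 45 q5 0.4 [0.55 1.84]
20 630 45 q5 0.44 [0.59 1.76]
20 660 45 q5 0.49 [0.63 1.67]
20 690 45 q5 0.54 [0.67 1.58]
20 705 45 q5 0.57 [0.7  1.53]
20 705 55 q5 0.59 [0.68 1.52]
30 600 45 q5 0.1 [0.54 1.99]
30 630 45 q5 0.14 [0.57 1.9 ]
30 660 45 q5 0.19 [0.61 1.82]
30 690 45 q5 0.24 [0.64 1.73]
30 705 45 q5 0.26 [0.66 1.69]
30 705 55 q5 0.29 [0.65 1.68]
35 600 45 q5 -0.06 [0.54 2.05]
35 630 45 q5 -0.02 [0.57 1.97]
35 660 45 q5 0.03 [0.61 1.89]
35 690 45 q5 0.08 [0.64 1.81]
35 705 45 q5 0.11 [0.66 1.76]
35 705 55 q5 0.13 [0.64 1.76]
40 600 45 q5 -0.23 [0.56 2.12]
40 630 45 q5 -0.18 [0.59 2.04]
40 660 45 q5 -0.13 [0.62 1.95]
40 690 45 q5 -0.08 [0.65 1.87]
40 705 45 q5 -0.05 [0.66 1.83]
40 705 55 q5 -0.03 [0.65 1.83]
```

The tray hangs nearly level. From the images, bay_mouth ≈ (641, −297, 30) with yaw −0.0185. I lift further, back off and carry it across above the bottle.

```bash
H="python3 -m handwheel"
$H '-0.04 0 -0.2 0 0 0 -1;-0.07 0 -0.44 0 0 0 -1;0.1 0 -0.48 0 0 0 -1;0.25 0 -0.5 0 0 0 -1;0.4 0 -0.53 0 0 0 -1;0.5 0 -0.54 0 0 0 -1;0.5 0 -0.54 0 0 0 -1' | grep pos
$H '0 -0.08 0 0 0 0 -1;0 -0.24 0 0 0 0 -1;0 -0.42 0 0 0 0 -1;0 -0.6 0 0 0 0 -1;0 -0.77 0 0 0 0 -1;0 -0.93 0 0 0 0 -1' >/dev/null
$H '0 -0.17 0 0 0 0 -1;0 -0.35 0 0 0 0 -1;0 -0.54 0 0 0 0 -1;0 -0.74 0 0 0 0 -1;0 -0.93 0 0 0 0 -1' | grep pos
$H '0 -0.18 0 0 0 0 -1;0 -0.36 0 0 0 0 -1;0 -0.54 0 0 0 0 -1;0 -0.74 0 0 0 0 -1;0 -0.93 0 0 0 0 -1' >/dev/null
$H '0 -0.18 0 0 0 0 -1;0 -0.36 0 0 0 0 -1;0 -0.54 0 0 0 0 -1;0 -0.74 0 0 0 0 -1;0 -0.93 0 0 0 0 -1' >/dev/null
$H '0 -0.18 0 0 0 0 -1;0 -0.36 0 0 0 0 -1;0 -0.54 0 0 0 0 -1;0 -0.7 0 0 0 0 -1;0 -0.84 0 0 0 0 -1;0 -0.93 0 0 0 0 -1;0 -0.93 0 0 0 0 -1'
$H '0 0 0 0.001 0 0.006 -1;0 0 0 0.002 0 0.0123 -1;0 0 0 0.002 0 0.0123 -1;0 0 0 0.002 0 0.0123 -1'
python3 - <<'E'
from h import *
viewer.capture("top"); o=bot.get_obs(); print(o["tool_pos"],o["tcp_rot"],o["contact_force"],o["joint_positions"].round(2))
Rm=R.from_euler("xyz",o["tcp_rot"]).as_matrix(); print(Rm.round(3).tolist())
for n in ("top","side"):
    c=viewer.capture(n); f=c["frame"].astype(int); m=(f[:,:,2]>60)&(f[:,:,2]>1.6*f[:,:,0])&(f[:,:,2]>1.3*f[:,:,1])
    P=proj(c,np.vstack([tray_pts(o),tray_pts(o)[3:]+[0,0,14]])); print(n,P.round(1).tolist())
    a=P[3:].min(0).astype(int)-15; b=P[3:].max(0).astype(int)+15; a=np.maximum(a,0); k=np.argwhere(m[a[1]:b[1],a[0]:b[0]])[:,::-1]+a
    if len(k): print(len(k),k.min(0),k.max(0),cv2.approxPolyDP(cv2.convexHull(k.astype(np.int32)),2,True)[:,0].tolist())
    print([(np.round(d["centre"]).tolist(),round(d["score"],2)) for d in viewer.recognise("jar1_c",c)])
E
```

```text
tool_pos: [446.6, 171.7, 175.2]
tool_pos: [452.9, -16.3, 177.7]
time: 15.02
tool_pos: [457.3, -295.5, 180.4]
tcp_rot: [-3.13, 0.161, -3.123]
contact_force: [0.1, -0.3, -2.3]
grip_width: 11.9
finger_force: 30.0
time: 15.35
tool_pos: [457.3, -292.4, 180.8]
tcp_rot: [-3.131, 0.162, 3.124]
contact_force: [-0.3, 0.3, -3.9]
grip_width: 11.4
finger_force: 30.0
[ 457.33316004 -292.47328051  180.82412938] [-3.13059287  0.16164911  3.12382525] [-0.00310931 -0.24903414 -3.08118078] [-0.77  0.34  1.67  0.12  1.   -2.38]
[[-0.987, 0.02, 0.161], [0.018, 1.0, -0.014], [-0.161, -0.011, -0.987]]
top [[475.1, 195.0], [476.2, 222.7], [497.0, 195.8], [458.1, 184.4], [503.7, 186.2], [459.8, 236.4], [460.8, 182.7], [507.2, 184.6], [462.6, 235.7]]
675 [458 185] [505 233] [[505, 233], [462, 231], [458, 185], [503, 187]]
[([474.0, 194.0], 0.83), ([188.0, 235.0], 0.69), ([189.0, 154.0], 0.64), ([496.0, 198.0], 0.46)]
side [[382.9, 108.5], [401.9, 114.8], [390.2, 101.6], [369.0, 116.6], [385.0, 102.0], [405.4, 129.3], [369.7, 111.7], [385.7, 97.3], [406.4, 124.4]]
302 [358 104] [412 133] [[412, 119], [402, 133], [373, 123], [358, 111], [384, 104], [405, 110]]
[([265.0, 340.0], 0.82), ([181.0, 299.0], 0.65), ([383.0, 112.0], 0.59)]
```

```bash
H="python3 -m handwheel"
$H '0 0 0 0 -0.01 0 -1;0 0 0 0 -0.02 0 -1;0 0 0 0 -0.027 0 -1;0 0 0 0 -0.027 0 -1' | grep rot
$H '0.02 0 0.08 0 0 0 -1;0.06 0 0.22 0 0 0 -1;0.1 0 0.38 0 0 0 -1;0.14 0 0.54 0 0 0 -1;0.16 0 0.62 0 0 0 -1;0.16 0 0.62 0 0 0 -1' >/dev/null
$H '0.02 0 0.1 0 0 0 -1;0.06 0 0.25 0 0 0 -1;0.1 0 0.4 0 0 0 -1;0.12 0 0.48 0 0 0 -1;0.12 0 0.48 0 0 0 -1;0.12 0 0.48 0 0 0 -1'
cat >> h.py <<'E'
def rep(top_only=False):
    viewer.capture("top"); o=bot.get_obs(); print(o["tool_pos"].round(1),o["tcp_rot"].round(4),o["contact_force"].round(1),o["joint_positions"].round(2))
    Rm=R.from_euler("xyz",o["tcp_rot"]).as_matrix(); h=o["tool_pos"]-19*Rm[:,2]; print("grasp",h.round(1),"R",Rm.round(3).tolist())
    d=np.array([h[0]-641,h[1]+296.7]); a=-.0185; u=np.array([np.cos(a),np.sin(a)]); print("grasp in bay_mouth: x %.1f y %.1f"%(d@u, -d[0]*u[1]+d[1]*u[0]))
    for n in ("top","side"):
        c=viewer.capture(n); f=c["frame"].astype(int); m=(f[:,:,2]>60)&(f[:,:,2]>1.6*f[:,:,0])&(f[:,:,2]>1.3*f[:,:,1])
        q=tray_pts(o); P=proj(c,np.vstack([q,q[3:]+[0,0,14]])); print(n,"jar",P[0].round(1),"bot",P[3:6].round(1).tolist(),"top",P[6:].round(1).tolist())
        a=np.maximum(P[3:].min(0).astype(int)-15,0); b=P[3:].max(0).astype(int)+15; k=np.argwhere(m[a[1]:b[1],a[0]:b[0]])[:,::-1]+a
        if len(k):
            hl=cv2.approxPolyDP(cv2.convexHull(k.astype(np.int32)),2,True)[:,0]; print(len(k),hl.tolist())
            if n=="top": print("world@tray top",[onz(c,p+[0.,0.],h[2]-22).round(1)[:2].tolist() for p in hl])
        print("jar1 seen",[np.round(d["centre"]).tolist() for d in viewer.recognise("jar1_c",c)])
    return o
E
python3 -c "
from h import *
rep()"
```

```text
tcp_rot: [-3.131, 0.247, 3.123]
time: 16.93
tool_pos: [457.2, -294.6, 67.5]
tcp_rot: [-3.13, 0.247, 3.124]
contact_force: [-0.6, -0.2, -3.6]
grip_width: 12.0
finger_force: 30.0
[ 457.4 -294.9   68. ] [-3.1295  0.2474  3.1239] [-0.7  0.  -3. ] [-0.81  0.47  1.87  0.28  0.64 -2.58]
grasp [ 452.8 -294.6   86.4] R [[-0.969, 0.021, 0.245], [0.017, 1.0, -0.016], [-0.245, -0.012, -0.969]]
grasp in bay_mouth: x -188.2 y -1.3
top jar [454.9 206.5] bot [[440.6, 197.0], [480.5, 198.4], [441.6, 242.3]] top [[442.7, 195.7], [483.2, 197.2], [443.8, 241.8]]
943 [[482, 242], [450, 240], [444, 235], [442, 196], [482, 198]]
world@tray top [[489.0, -339.9], [492.5, -269.1], [503.2, -256.3], [589.5, -255.5], [586.7, -345.8]]
jar1 seen [[190.0, 233.0], [453.0, 207.0], [189.0, 155.0]]
side jar [378.1 145.1] bot [[365.3, 152.3], [380.3, 137.0], [398.8, 165.4]] top [[365.9, 148.1], [380.9, 132.9], [399.6, 161.2]]
316 [[404, 157], [396, 167], [368, 154], [365, 150], [380, 135], [402, 144]]
jar1 seen [[263.0, 340.0], [183.0, 297.0]]
```

```bash
H="python3 -m handwheel"
$H '0.01 0.01 0.05 0 0 0 -1;0.025 0.02 0.1 0 0 0 -1;0.025 0.02 0.1 0 0 0 -1'|grep -E "pos|contact"
$H '-0.1 0 0.025 0 0 0 -1;-0.22 0 0.05 0 0 0 -1;-0.36 0 0.09 0 0 0 -1;-0.5 0 0.125 0 0 0 -1;-0.64 0 0.16 0 0 0 -1;-0.76 0 0.19 0 0 0 -1;-0.76 0 0.19 0 0 0 -1'
python3 -c "
from h import *
rep()"
```

```text
tool_pos: [456.3, -291.7, 55.7]
contact_force: [0.5, -0.5, -2.7]
time: 18.02
tool_pos: [538.1, -294.4, 57.2]
tcp_rot: [-3.129, 0.249, 3.125]
contact_force: [-0.2, 0.4, -2.7]
grip_width: 11.8
finger_force: 30.0
[ 536.7 -294.    56.8] [-3.13   0.247  3.125] [-0.5 -1.3 -3.6] [-0.7   0.58  1.69  0.23  0.68 -2.42]
grasp [ 532.  -293.7   75.3] R [[-0.97, 0.019, 0.244], [0.016, 1.0, -0.016], [-0.245, -0.011, -0.97]]
grasp in bay_mouth: x -109.0 y 1.0
top jar [450.9 172.1] bot [[437.1, 163.8], [475.9, 165.3], [438.2, 207.1]] top [[439.0, 162.0], [478.4, 163.6], [440.2, 206.0]]
817 [[478, 162], [478, 206], [441, 205], [439, 169]]
world@tray top [[673.1, -346.8], [570.6, -340.4], [571.3, -256.1], [654.3, -255.1]]
jar1 seen [[187.0, 233.0], [448.0, 174.0], [190.0, 155.0], [246.0, 199.0]]
side jar [352.  139.2] bot [[339.9, 146.2], [355.6, 131.7], [371.2, 158.6]] top [[340.2, 142.1], [356.0, 127.7], [371.8, 154.5]]
284 [[370, 160], [340, 147], [358, 112], [377, 150]]
jar1 seen [[264.0, 339.0], [183.0, 300.0], [220.0, 248.0]]
```

```bash
H="python3 -m handwheel"
$H '0.01 0 0.04 0 0 0 -1;0.015 0 0.06 0 0 0 -1;0.015 0 0.06 0 0 0 -1;0.015 0 0.06 0 0 0 -1'|grep -E "pos|contact"
$H '0.005 0 0.02 0 0 0 -1;0.005 0 0.02 0 0 0 -1;0.005 0 0.02 0 0 0 -1'|grep -E "pos|contact"
$H '0.005 0 0.02 0 0 0 -1;0.005 0 0.02 0 0 0 -1;0.005 0 0.02 0 0 0 -1'|grep -E "pos|contact"
```

```text
tool_pos: [534.9, -294.1, 50.5]
contact_force: [0.3, 0.2, -2.6]
tool_pos: [535.2, -294.2, 48.6]
contact_force: [-0.2, -0.3, -3.2]
tool_pos: [535.2, -294.1, 46.5]
contact_force: [0.4, 0.5, -3.1]
```

```bash
H="python3 -m handwheel"
$H '0.005 0 0.015 0 0 0 -1;0.005 0 0.015 0 0 0 -1;0.005 0 0.015 0 0 0 -1'|grep -E "pos|contact"
$H '0.005 0 0.015 0 0 0 -1;0.005 0 0.015 0 0 0 -1;0.005 0 0.015 0 0 0 -1'|grep -E "pos|contact"
python3 -c "
from h import *
for _ in range(3):
  viewer.capture('top'); o=bot.get_obs(); print(o['contact_force'].round(1),o['moment'].round(2),o['tool_pos'].round(1))"
```

```text
tool_pos: [535.1, -294.2, 44.9]
contact_force: [0.5, 0.2, -3.6]
tool_pos: [534.9, -294.2, 43.4]
contact_force: [0.4, -0.2, -3.7]
[-0.1 -0.8 -3.1] [ 0.05  0.48 -0.02] [ 535.  -294.2   43.4]
[-0.6 -1.3 -3.2] [0.07 0.51 0.  ] [ 535.  -294.3   43.5]
[ 0.1  0.4 -2.7] [ 0.05  0.54 -0.03] [ 535.  -294.3   43.5]
```

```bash
H="python3 -m handwheel"
python3 -c "
from h import *
rep()"
$H '0.005 0 0.015 0 0 0 -1;0.005 0 0.015 0 0 0 -1;0.005 0 0.015 0 0 0 -1;0.005 0 0.015 0 0 0 -1'|grep -E "pos|contact"
python3 -c "
from h import *
for _ in range(3):
  viewer.capture('top'); o=bot.get_obs(); print(o['contact_force'].round(1),o['moment'].round(2),o['tool_pos'].round(1))"
```

```text
[ 535.1 -294.3   43.5] [-3.1304  0.2465  3.1237] [ 0.7 -0.4 -3. ] [-0.71  0.6   1.71  0.24  0.65 -2.44]
grasp [ 530.4 -294.    62. ] R [[-0.97, 0.021, 0.244], [0.017, 1.0, -0.016], [-0.244, -0.011, -0.97]]
grasp in bay_mouth: x -110.6 y 0.7
top jar [449.1 174.3] bot [[435.5, 166.1], [473.8, 167.6], [436.6, 208.8]] top [[437.4, 164.4], [476.2, 166.0], [438.5, 207.7]]
842 [[478, 162], [476, 208], [439, 207], [437, 169]]
world@tray top [[677.2, -352.7], [568.4, -341.2], [569.1, -255.7], [658.1, -254.8]]
jar1 seen [[450.0, 173.0]]
side jar [352.2 143.2] bot [[340.2, 150.1], [355.7, 135.5], [371.2, 162.6]] top [[340.5, 146.1], [356.2, 131.6], [371.8, 158.5]]
285 [[376, 156], [368, 164], [340, 148], [354, 135], [373, 141]]
jar1 seen [[182.0, 299.0], [264.0, 340.0], [350.0, 144.0]]
tool_pos: [535.1, -294.5, 42.4]
contact_force: [-2.7, 0.7, 5.2]
[-3.   0.6  4.6] [0.29 0.25 0.13] [ 535.1 -294.5   42.4]
[-3.6  0.2  4.7] [0.3  0.27 0.14] [ 535.1 -294.5   42.4]
[-3.5  0.1  4.7] [0.35 0.22 0.07] [ 535.1 -294.5   42.4]
```

```bash
H="python3 -m handwheel"
M='from h import *
F=[];
for _ in range(3): viewer.capture("top"); o=bot.get_obs(); F.append(np.r_[o["contact_force"],100*o["moment"],o["tool_pos"]])
print(np.mean(F,0).round(1),o["tcp_rot"].round(3))'
echo "$M" > m.py
$H '-0.012 0 -0.05 0 0 0 -1;-0.012 0 -0.05 0 0 0 -1;-0.012 0 -0.05 0 0 0 -1'>/dev/null; python3 m.py
$H '0 0 0 0 0.006 0 -1;0 0 0 0 0.011 0 -1;0 0 0 0 0.011 0 -1;0 0 0 0 0.011 0 -1'>/dev/null; python3 m.py
$H '0 0 0 0 0.006 0 -1;0 0 0 0 0.011 0 -1;0 0 0 0 0.011 0 -1;0 0 0 0 0.011 0 -1'>/dev/null; python3 m.py
```

```text
[-1.000e-01  3.000e-01 -3.300e+00  3.000e+00  5.030e+01  0.000e+00
  5.346e+02 -2.940e+02  4.660e+01] [-3.131  0.246  3.124]
[-1.000e-01  0.000e+00 -2.800e+00  6.500e+00  4.700e+01  3.900e+00
  5.348e+02 -2.941e+02  4.690e+01] [-3.131  0.212  3.123]
[ 3.000e-01 -3.000e-01 -1.200e+00  1.290e+01  7.200e+00 -4.700e+00
  5.352e+02 -2.944e+02  4.730e+01] [-3.13   0.179  3.123]
```

The nose touches the floor with the tray level. Now I slide it in under the lips, watching the force.

```bash
H="python3 -m handwheel"
$H '-0.05 0 -0.001 0 0 0 -1;-0.12 0 0.011 0 0 0 -1;-0.19 0 0.025 0 0 0 -1;-0.26 0 0.038 0 0 0 -1;-0.3 0 0.045 0 0 0 -1;-0.3 0 0.045 0 0 0 -1' | grep -E "pos|contact"; python3 m.py
```

```text
tool_pos: [566.3, -294.8, 47.7]
contact_force: [-0.4, -1.0, -3.2]
[ 0.000e+00 -5.000e-01 -2.700e+00 -1.400e+00  3.680e+01 -3.700e+00
  5.653e+02 -2.947e+02  4.760e+01] [-3.131  0.177  3.123]
```

```bash
H="python3 -m handwheel"
$H '-0.05 0 0.009 0 0 0 -1;-0.1 0 0.018 0 0 0 -1;-0.16 0 0.029 0 0 0 -1;-0.2 0 0.036 0 0 0 -1;-0.2 0 0.036 0 0 0 -1' | grep -E "pos|contact"; python3 m.py
$H '-0.05 0 0.009 0 0 0 -1;-0.1 0 0.018 0 0 0 -1;-0.14 0 0.025 0 0 0 -1;-0.16 0 0.029 0 0 0 -1;-0.16 0 0.029 0 0 0 -1' | grep -E "pos|contact"; python3 m.py
python3 -c "
from h import *
rep()"
```

```text
tool_pos: [586.6, -295.2, 47.9]
contact_force: [0.0, 0.7, -2.5]
[ 2.000e-01  1.000e-01 -3.100e+00  1.100e+00  3.730e+01 -5.400e+00
  5.857e+02 -2.951e+02  4.770e+01] [-3.131  0.177  3.123]
tool_pos: [602.3, -295.5, 47.8]
contact_force: [-0.3, 0.0, -3.1]
[ 2.000e-01 -4.000e-01 -3.500e+00  2.200e+00  3.970e+01 -1.300e+00
  6.018e+02 -2.955e+02  4.770e+01] [-3.131  0.177  3.123]
[ 601.5 -295.5   47.7] [-3.1309  0.1769  3.1228] [ 0.7  0.1 -3.3] [-0.61  0.7   1.47  0.12  0.83 -2.24]
grasp [ 598.2 -295.3   66.4] R [[-0.984, 0.021, 0.176], [0.018, 1.0, -0.014], [-0.176, -0.011, -0.984]]
grasp in bay_mouth: x -42.8 y 0.7
top jar [448.8 144.9] bot [[435.4, 137.5], [473.3, 139.2], [436.5, 179.1]] top [[437.3, 135.4], [475.7, 137.1], [438.4, 177.6]]
64 [[475, 174], [451, 175], [438, 170], [444, 139], [472, 140], [479, 163]]
world@tray top [[647.0, -341.8], [643.3, -285.3], [654.5, -255.6], [729.7, -273.2], [729.2, -339.9], [673.5, -353.0]]
jar1 seen [[190.0, 235.0], [208.0, 197.0]]
side jar [332.1 134. ] bot [[320.4, 140.8], [336.6, 127.0], [350.0, 152.7]] top [[320.6, 136.8], [336.9, 123.1], [350.4, 148.7]]
85 [[360, 110], [356, 147], [346, 155], [339, 146]]
jar1 seen [[266.0, 338.0], [184.0, 300.0], [353.0, 150.0]]
```

```bash
H="python3 -m handwheel"
$H '0.002 0 0.01 0 0 0 -1;0.002 0 0.015 0 0 0 -1;0.002 0 0.015 0 0 0 -1' | grep -E "pos|contact"
$H '0 0 0 0 0 0 -0.5;0 0 0 0 0 0 0;0 0 0 0 0 0 0;0 0 0 0 0 0 0;0 0 0 0 0 0 0;0 0 0 0 0 0 0'
$H '0 0 -0.2 0 0 0 0;0 0 -0.4 0 0 0 0;0 0 -0.7 0 0 0 0;0 0 -0.7 0 0 0 0'
python3 -c "
from h import *
for n in ('wrist','side','top'):
  c=viewer.capture(n); print(n,[(np.round(d['centre']).tolist(),round(d['score'],2)) for d in viewer.recognise('tray_handle',c)], proj(c,[[598,-295.3,65],[585,-295,85],[585,-295,30]]).round().tolist())
  g=c['frame'].max(2)
  if n=='wrist': print([(r,(np.where(g[r,250:390]<60)[0]+250)[[0,-1]].tolist()) for r in range(100,240,10) if (g[r,250:390]<60).any()])
"
```

```text
tool_pos: [601.8, -295.8, 47.5]
contact_force: [-4.8, 0.1, 3.6]
time: 24.63
tool_pos: [601.9, -295.6, 46.3]
tcp_rot: [-3.131, 0.177, 3.123]
contact_force: [0.3, 0.3, 0.0]
grip_width: 44.5
finger_force: 0.0
time: 24.97
tool_pos: [591.4, -296.3, 121.1]
tcp_rot: [-3.125, 0.185, 3.124]
contact_force: [1.3, -1.1, 1.0]
grip_width: 46.1
finger_force: 0.0
wrist [([321.0, 233.0], 0.78)] [[325.0, 209.0], [325.0, 206.0], [325.0, 178.0]]
[(190, [273, 372]), (200, [317, 331]), (210, [317, 331]), (220, [317, 331]), (230, [250, 389])]
side [([241.0, 210.0], 0.89), ([362.0, 146.0], 0.85), ([346.0, 325.0], 0.7)] [[369.0, 143.0], [374.0, 139.0], [372.0, 155.0]]
top [([308.0, 130.0], 0.72), ([237.0, 282.0], 0.63), ([434.0, 174.0], 0.51)] [[460.0, 193.0], [463.0, 196.0], [454.0, 201.0]]
```

```bash
H="python3 -m handwheel"
$H '0.2 0 -0.03 0 0 0 -1;0.335 0 -0.06 0 -0.027 0 -1;0.335 0 -0.06 0 -0.054 0 -1;0.335 0 -0.06 0 -0.054 0 -1;0.335 0 -0.06 0 -0.054 0 -1;0.335 0 -0.06 0 -0.054 0 -1'
$H '0.12 0 0.33 0 0 0 -1;0.25 0 0.68 0 0 0 -1;0.25 0 0.68 0 0 0 -1;0.25 0 0.68 0 0 0 -1;0.25 0 0.68 0 0 0 -1'
python3 m.py; python3 -c "
from h import *
o=bot.get_obs(); print(o['joint_positions'].round(2)); c=viewer.capture('wrist'); print([(np.round(d['centre']).tolist(),round(d['score'],2)) for d in viewer.recognise('tray_handle',c)])"
```

```text
time: 25.77
tool_pos: [556.1, -294.3, 115.3]
tcp_rot: [-3.13, 0.346, 3.125]
contact_force: [-0.1, -1.7, -0.2]
grip_width: 10.5
finger_force: 0.0
time: 26.18
tool_pos: [556.5, -295.2, 44.2]
tcp_rot: [-3.129, 0.348, 3.126]
contact_force: [-1.3, 0.4, 0.6]
grip_width: 0.1
finger_force: 0.0
[-0.000e+00 -2.000e-01  1.000e-01  2.000e+00  1.900e+01  4.200e+00
  5.566e+02 -2.956e+02  4.520e+01] [-3.127  0.35   3.126]
[-0.72  0.6   1.74  0.41  0.56 -2.59]
[]
```

```bash
H="python3 -m handwheel"
$H '-0.08 0 0.03 0 0 0 -1;-0.15 0 0.055 0 0 0 -1;-0.2 0 0.073 0 0 0 -1;-0.25 0 0.09 0 0 0 -1;-0.3 0 0.11 0 0 0 -1;-0.34 0 0.124 0 0 0 -1;-0.38 0 0.138 0 0 0 -1;-0.38 0 0.138 0 0 0 -1' | grep -E "pos|contact"
$H '-0.02 0 0.007 0 0 0 -1;-0.04 0 0.014 0 0 0 -1;-0.04 0 0.014 0 0 0 -1' | grep -E "pos|contact"
python3 m.py
```

```text
tool_pos: [596.2, -295.5, 42.7]
contact_force: [-0.3, -0.4, 0.0]
tool_pos: [599.9, -295.6, 42.7]
contact_force: [-1.5, 0.1, 0.6]
[-1.200e+00 -4.000e-01  9.000e-01  5.400e+00  3.460e+01 -2.700e+00
  5.998e+02 -2.956e+02  4.270e+01] [-3.13   0.347  3.125]
```

Contact is light and the tray is sliding. I continue in small steps to the back stop.

```bash
H="python3 -m handwheel"
$H '-0.02 0 0.007 0 0 0 -1;-0.03 0 0.011 0 0 0 -1;-0.03 0 0.011 0 0 0 -1' | grep -E "pos|contact"
$H '-0.02 0 0.007 0 0 0 -1;-0.02 0 0.007 0 0 0 -1;-0.02 0 0.007 0 0 0 -1' | grep -E "pos|contact"
$H '-0.02 0 0.007 0 0 0 -1;-0.02 0 0.007 0 0 0 -1;-0.02 0 0.007 0 0 0 -1' | grep -E "pos|contact"
```

```text
tool_pos: [603.0, -295.7, 42.7]
contact_force: [-2.4, -0.2, 0.5]
tool_pos: [604.9, -295.7, 42.7]
contact_force: [-3.0, 0.6, 0.8]
tool_pos: [605.5, -295.7, 42.5]
contact_force: [-11.7, -0.9, 5.5]
```

It meets the back stop at TCP x = 605, as predicted. I back away and check.

```bash
H="python3 -m handwheel"
$H '0.2 0 -0.07 0 0 0 -1;0.5 0 -0.18 0 0 0 -1;0.8 0 -0.29 0 0 0 -1;0.8 0 -0.29 0 0 0 -1' | grep -E "pos|contact"
$H '-0.3 0 -0.9 0 0 0 -1;-0.3 0 -0.9 0 0 0 -1;-0.3 0 -0.9 0 0 0 -1;-0.3 0 -0.9 0 0 0 -1' | grep -E "pos|contact"
$H '0.3 0 -0.6 0 0 0 -1;0.3 0.3 -0.6 0 0 0 -1;0.3 0.3 -0.6 0 0 0 -1;0.3 0.3 -0.6 0 0 0 -1' 
python3 -c "
from h import *
F=[[614.2,-296.2],[661,-297.0],[711,-298]]
for n in ('wrist','side','top'):
  c=viewer.capture(n); print(n,[(np.round(d['centre']).tolist(),round(d['score'],2)) for d in viewer.recognise('tray_handle',c)], 'fin rear top/bot, mid',proj(c,[[614.2,-296.2,85],[614.2,-296.2,30],[637.7,-296.6,57]]).round(1).tolist())
  f=c['frame']; g=f.max(2)
  if n=='wrist':
    for r in range(40,240,10):
      x=np.where(g[r]<45)[0]; 
      if len(x): print(r,x[0],x[-1],len(x))
  for t in ('clamp_knob','reagent_c','petri_c','slidebox_c'):
    print(t,[(np.round(d['centre']).tolist(),round(d['score'],2)) for d in viewer.recognise(t,c)][:2])
o=bot.get_obs();print(o['contact_force'].round(1),o['tool_pos'])"
```

```text
tool_pos: [517.7, -292.6, 41.9]
contact_force: [0.7, 0.4, -0.0]
tool_pos: [522.3, -294.9, 142.8]
contact_force: [-0.4, 0.2, -0.9]
time: 29.25
tool_pos: [471.8, -260.8, 184.2]
tcp_rot: [-3.129, 0.348, 3.126]
contact_force: [0.6, 0.4, 0.7]
grip_width: 0.4
finger_force: 0.0
wrist [([507.0, 290.0], 0.62)] fin rear top/bot, mid [[296.6, 269.8], [300.1, 238.2], [299.5, 265.0]]
200 617 621 5
210 610 614 5
220 604 607 4
230 234 413 171
clamp_knob []
reagent_c [([560.0, 211.0], 0.85)]
petri_c [([410.0, 175.0], 0.69)]
slidebox_c []
side [([244.0, 210.0], 0.98), ([355.0, 145.0], 0.88), ([346.0, 325.0], 0.85)] fin rear top/bot, mid [[364.8, 135.5], [362.8, 151.4], [356.5, 141.0]]
clamp_knob [([237.0, 298.0], 0.83)]
reagent_c [([315.0, 224.0], 0.73)]
petri_c [([368.0, 195.0], 0.81)]
slidebox_c [([222.0, 250.0], 0.94), ([303.0, 123.0], 0.58)]
top [([239.0, 283.0], 0.87), ([307.0, 132.0], 0.69), ([457.0, 182.0], 0.62), ([311.0, 200.0], 0.58)] fin rear top/bot, mid [[463.0, 183.3], [454.1, 188.9], [457.9, 176.1]]
clamp_knob [([436.0, 117.0], 0.7), ([202.0, 198.0], 0.68)]
reagent_c [([312.0, 203.0], 0.72), ([244.0, 199.0], 0.32)]
petri_c [([394.0, 228.0], 0.69)]
slidebox_c [([242.0, 146.0], 0.78)]
[ 0.4 -1.   0.4] [ 471.70244875 -261.44046205  183.65507783]
```

```bash
python3 -c "
from h import *
c=viewer.capture('top'); g=c['frame'].max(2)
for r in range(170,192,2):
  x=np.where(g[r,440:475]<40)[0]+440; print(r,(x[0],x[-1],len(x)) if len(x) else None)
print(proj(c,[[614.2,-296.2,85],[614.2,-290.2,85],[614.2,-302.2,85],[641,-296.7,85]]).round(1).tolist())"
```

```text
170 (np.int64(451), np.int64(465), 15)
172 (np.int64(451), np.int64(464), 14)
174 (np.int64(451), np.int64(464), 14)
176 (np.int64(451), np.int64(464), 14)
178 (np.int64(451), np.int64(464), 14)
180 (np.int64(452), np.int64(464), 13)
182 (np.int64(452), np.int64(464), 13)
184 (np.int64(452), np.int64(463), 12)
186 (np.int64(452), np.int64(460), 9)
188 (np.int64(452), np.int64(457), 6)
190 None
[[463.0, 183.3], [460.3, 183.3], [465.7, 183.4], [462.5, 171.4]]
```

```bash
python3 -c "
from plant import bot
print(bot.close_job())"
```

```text
the job is handed in; nothing more can be done
None
```

The job is handed in, with no pass or fail verdict returned: the clamp is open at about 1.8 rad, the tray is released against the back stop of the green bay, and the bottle, slide box and dishes are where they were; I could not see the jars under the hood to confirm they are in their pockets.

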